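# Turn the divider of the packing binder

### The job

Clear the left page of the open packing binder: push the round biscuit cutter right off the binder so that it lies flat on the bench. Then push the half-raised divider leaf over the spine and press it down flat on the left page. Do it all by pushing with the fingertips: do not grip or lift anything, do not use heavy force, and leave the other things on the bench where they are.

Things in the scene. Friction and masses are not known exactly. Their poses are not given: they have to be found in the camera images.
- book: open ring binder fixed to the bench, 210 mm along its own x by 330 mm along its y; origin at the middle of its underside, on the bench. Spine along x through the origin; left page at +y, right page at -y; x points away from the robot (turned up to 0.4 rad), z up. Covers 5 mm thick; page tops 8 mm above the bench. Spine and rings stand at most 22 mm high.
- spine (a point): mid-point of the hinge axis of the leaf, 12 mm above the bench over the binder's origin; same axes as the binder
- leaf (a joint): angle (rad) of the divider leaf about the spine: 0 = flat on the right page, 1.57 = upright, 3.14 (its stop) = flat on the left page. It starts partly raised over the right page, 0.35 to 0.75. The hinge is stiff: the leaf stays at any angle where it is left, and moving it takes about 0.3 to 2 N at the tab.
- leaf_tab (a point): mid-point of the outer edge of the leaf's tab; moves with the leaf. The leaf is a rigid plastic board 4 mm thick, 200 mm along the spine, reaching 140 mm from the hinge axis (which lies at mid-thickness), with a tab 50 mm wide in the middle of its free edge that reaches 158 mm
- cutter_mid (a point): centre (half-way up) of the round steel biscuit cutter, a plain ring 60 mm across, 25 mm tall, wall 3.5 mm, about 80 g, loose; at the start it stands on the left page, its centre 65 to 100 mm from the spine
- tray: bystander, loose: baking sheet 440 x 300 x 22 mm full of biscuits, at the left of the bench; origin at the centre of its underside
- glove_box: bystander, loose: white box 100 x 200 x 70 mm at the far side; origin at the centre of its underside
- cartons: bystander, loose: stack of flat cartons 110 x 170 x 37 mm at the far side; origin at the centre of its underside
- scissors: bystander, loose: scissors 140 mm long, 11 mm high, lying at the near right; origin at the centre of its underside
- jar: bystander, loose: jar with a lid, 60 mm across, 85 mm tall; stands either at the right or at the near left; origin at the centre of its underside
- square_tin: bystander, loose: small square steel tin 60 x 60 x 30 mm, open on top; stands either at the near left or at the right; origin at the centre of its underside
- pouches: bystander, loose: stack of foil pouches 160 x 110 x 28 mm, right of the binder; origin at the centre of its underside

How it is judged:
On the way, in this order (a step that is already met when the one before it is completed fails the run):
1. the cutter is off the binder, flat on the bench, with the leaf not yet turned ((x of cutter_mid in the frame of book above 0.133 m or x of cutter_mid in the frame of book below -0.133 m or y of cutter_mid in the frame of book above 0.193 m or y of cutter_mid in the frame of book below -0.193 m) and height (world z) of cutter_mid between 0.009 and 0.017 m and value of joint leaf below 1.57 rad), for 0.2 s.
2. the leaf has been tipped past upright (value of joint leaf above 1.7 rad), for 0.05 s.
At the end, for the whole second after the job is handed in: the leaf lies flat on the left page (joint over 3.06 rad, its edge within about 12 mm of its stop) and still; the cutter is wholly outside the binder's outline (to 3 mm), at rest flat on the bench (value of joint leaf above 3.06 rad and velocity of joint leaf below 0.05 rad/s and (x of cutter_mid in the frame of book above 0.133 m or x of cutter_mid in the frame of book below -0.133 m or y of cutter_mid in the frame of book above 0.193 m or y of cutter_mid in the frame of book below -0.193 m) and height (world z) of cutter_mid between 0.009 and 0.017 m and linear speed of cutter below 0.02 m/s); the robot touches nothing.
It fails at once if the cutter was lifted (its centre over 50 mm above the bench) (height (world z) of cutter_mid above 0.05 m).
It fails at once if the leaf was gripped or forced (over 50 N from the fingers) (contact force between the fingers and leaf above 50 N).
It fails at once if the cutter was gripped or forced (over 25 N from the fingers) (contact force between the fingers and cutter above 25 N).
It fails at once if another thing on the bench was moved (over 30 mm) (distance of any of tray, glove_box, cartons, scissors, jar, square_tin, pouches from where it was at the start of the episode above 0.03 m).
It also fails if it takes over 61 s, if anything falls off the work surface, if the arm or the gripper's body presses on something with over 40 N, if the wrist force passes 120 N, or if a joint passes its speed limit or range.

### The arm

A 7-joint arm with a two-finger parallel gripper is mounted at the origin on the work surface. World frame = base frame: x ahead of the robot, y to its left, z up, the work surface at z = 0. Lengths are in m, angles in rad, forces in N, time in s.
With the tool pointing down it reaches from about 0.35 to 0.9 m from the base axis. Payload 7.2 kg.
Tool frame: the origin (TCP) lies at the centre of the arm's flange, where the gripper is bolted on; the fingertips stand 173 mm ahead of it and the grasp point (between the pads) lies 155 mm ahead of it; y points along the fingers, x is the direction in which the jaws open and shut, and the axes are right-handed (so a half turn about y gives the same grasp; the last joint's range is limited). The gripper opens to 85 mm and grips with 20 to 120 N. Pads are 22 mm wide; open, the fingers measure 114 mm over their backs; the gripper's body (76 mm by 85 mm) begins 54 mm behind the grasp point. The pads swing forward as they close: fully open they stand 13 mm farther back than shut.
Start: joints at [-1.304, 0.411, -0.013, 1.596, 0.006, 1.134, -0.082], TCP at [0.205, 0.59, 0.405] pointing down, gripper open.
Joint ranges: [-2.95, 2.95], [-0.29, 1.99], [-1.47, 1.44], [0.14, 2.54], [-1.03, 4.17], [0.13, 1.85], [-2.86, 2.86]. Speed limits (rad/s): [2.39, 2.39, 3.01, 3.01, 3.14, 3.14, 3.14].

### API

Orientations are given as a unit quaternion [w, x, y, z].
In Python, from rig import robot, viewer, silhouettes gives the robot as it stands.
- The arm moves only by the tool drive_tool, never from a script. Its argument "deltas" is a list that holds one entry, the list of rows, each a list of 5 numbers: the opening, from -1 (shut) to 1 (fully open), then the shift along the tool's x, y, z in m, then the turn about the tool's y in rad. In form: [[[hand, dx, dy, dz, spin], ...]]. A call has exactly 8 rows; each row shifts and turns the pose as measured when the row begins, along the tool's axes as they then stand; what a row does not reach is not made up. A row lasts 1/8 s, in which the tool goes at most 62.5 mm and 10.7 degrees, less where a joint would pass 70% of its speed; a pose out of reach is approached as far as the arm can. A call with a gripper value outside its range is refused whole. The fingers move at their own pace and stop on an object; the grip force is fixed at half the most. Time passes only in rows, so rows that do not move let the fingers close, or fill a call up. It gives the time, the measured TCP pose, the force and the opening at its end, in the units of the state.
- robot.state(): the state, without advancing time (a new reading comes with each control period).
- viewer.grab_frame(name): name is "scene" or "top" or "wrist"; returns a dict with "pixels" (420x560x3 uint8, red, green, blue), "K" (3x3 intrinsics, pixels), "rvec" (rotation vector, rad) and "tvec" (3), from world to camera coordinates, as OpenCV has them. Camera axes: x right, y down, z forward; pixel columns grow to the right and rows downward; lengths in m; the calibration is good to about 2 mm. A picture is of the moment at which its call begins. There is no depth.
- robot.hand_in(): hands the job in, once; it reports no verdict.
Trained networks look in a picture, given as the dict that the camera call returned (one of the last four; its "shot" number tells which), for a name from the list of things; names that differ only in an ending like _2 or _b are one class to them, and where a whole thing is asked for, a point or a joint stands for the part that bears it (a point fixed in the world has none). Each returns a list of dicts, best first, with "score" (0 to 1); they miss things now and then, are a little off and sometimes report something else, mostly with a low value. They report only what shows in the picture. A call takes as long as a camera call.
- silhouettes(target, picture): "mask" (420x560 bool, what is visible of it) and "rect" ([centre column, centre row, width, height] in pixels, round what is visible of it).
The state is a dict: "time_s": time; "joint_pos": joint angles; "dq": joint speeds; "tau": joint torques, N m; "tcp_pos": TCP position; "tcp_rot": TCP orientation; "contact_force": force on the tool from outside, world axes, zero at the start; "moment": the same for the moment, N m; "width": opening from 0.0 (shut) to 1.0 (fully open).
Only numpy, scipy, OpenCV 4.12 (cv2) and the standard library are available. Lean on these libraries where they do the work, as an engineer would, in place of code of your own. Each camera call takes 0.05 s, during which the arm holds its last target.

## Working session

There is one attempt and no reset: what is moved stays moved. The work goes in short steps, Python scripts to look and compute and a tool call to move; the robot and the scene stay as the last step left them, time stands still between calls to the robot, and variables do not carry over. Pictures are saved under pics/ and viewed, and the job is handed in when it is done.

Besides the shell and the picture viewer there is one more tool, called by a JSON object that holds its "api" and its "payload", one argument or row to a line. drive_tool: Moves the arm, as the interface text tells. Its arguments: {"type":"object","properties":{"deltas":{"type":"array"}},"required":["deltas"]}

```bash
mkdir -p pics; ls
cat > h.py <<'E'
import numpy as np, cv2
from rig import robot, viewer, silhouettes
def save(p,n): cv2.imwrite('pics/'+n+'.png',cv2.cvtColor(p['pixels'],cv2.COLOR_RGB2BGR))
def ray(p,uv,z):
    R,_=cv2.Rodrigues(np.array(p['rvec'],float)); t=np.array(p['tvec'],float).ravel()
    d=R.T@np.linalg.inv(np.array(p['K']))@np.array([uv[0],uv[1],1.]); c=-R.T@t
    return c+d*(z-c[2])/d[2]
def proj(p,X):
    return cv2.projectPoints(np.array(X,float).reshape(-1,3),np.array(p['rvec'],float),np.array(p['tvec'],float),np.array(p['K'],float),None)[0].reshape(-1,2)
E
python3 - <<'E'
from h import *
print(robot.state())
for n in ('top','scene','wrist'):
    p=viewer.grab_frame(n); save(p,n+'0')
    for t in ('book','leaf','cutter_mid','jar','square_tin','tray','glove_box','cartons','scissors','pouches'):
        r=silhouettes(t,p)
        if r: 
            x=r[0]; print(n,t,round(x['score'],2),np.round(x['rect']),np.round(ray(p,x['rect'][:2],0.02),3),len(r))
E
```

```text
pics
{'time_s': 0.0, 'joint_pos': array([-1.30419472,  0.4119046 , -0.01273356,  1.59703024,  0.00561403,
        1.13430221, -0.08220802]), 'dq': array([ 0.00219305, -0.00014279,  0.00159137,  0.00160755,  0.00096479,
       -0.00193322,  0.00124037]), 'tau': array([ 1.30645112e-03, -6.00645804e+01,  6.82679471e-01, -2.99392104e+01,
        1.37613161e-02,  1.10524212e-02, -4.01796314e-06]), 'tcp_pos': array([0.20530583, 0.59009322, 0.40385546]), 'tcp_rot': array([-0.57594909,  0.57667446,  0.40927451, -0.41015068]), 'contact_force': array([ 0.1589841 , -0.05311285,  0.44725177]), 'moment': array([ 0.05239913, -0.01825249,  0.0131374 ]), 'width': 0.9989283907378835}
top book 0.17 [309. 212. 109.  82.] [ 0.537 -0.049  0.02 ] 1
top leaf 0.81 [329. 204.  54.  74.] [ 0.564 -0.118  0.02 ] 1
top cutter_mid 0.57 [288. 211.  19.  20.] [0.541 0.018 0.02 ] 1
top jar 0.52 [184. 276.  23.  25.] [0.329 0.353 0.02 ] 1
top square_tin 0.55 [184. 274.  23.  29.] [0.335 0.355 0.02 ] 1
top tray 0.84 [129. 192. 104. 138.] [0.605 0.541 0.02 ] 1
top glove_box 0.56 [262. 130.  65.  37.] [0.81  0.104 0.02 
[... 330 characters left out ...]
utter_mid 0.85 [274. 219.  20.  21.] [0.535 0.028 0.02 ] 1
scene jar 0.92 [118. 191.  27.  37.] [ 0.661 -0.403  0.02 ] 2
scene square_tin 0.93 [418. 216.  28.  28.] [0.343 0.359 0.02 ] 1
scene tray 0.8 [452. 329. 194. 183.] [0.607 0.528 0.02 ] 1
scene glove_box 0.78 [244. 314.  97.  85.] [0.802 0.101 0.02 ] 1
scene cartons 0.82 [159. 268.  84.  61.] [ 0.799 -0.148  0.02 ] 2
scene scissors 0.84 [213. 132.  58.  20.] [ 0.336 -0.303  0.02 ] 1
scene pouches 0.86 [150. 153.  60.  50.] [ 0.501 -0.417  0.02 ] 1
wrist cutter_mid 0.69 [182. 326.  10.  21.] [0.341 0.402 0.02 ] 1
wrist square_tin 0.6 [183. 325.  10.  23.] [0.341 0.405 0.02 ] 1
wrist tray 0.97 [290. 329. 189.  60.] [0.395 0.54  0.02 ] 1
```

View pics/top0.png

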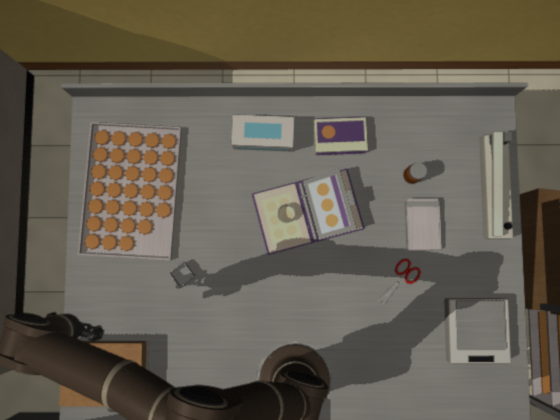

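View pics/scene0.png

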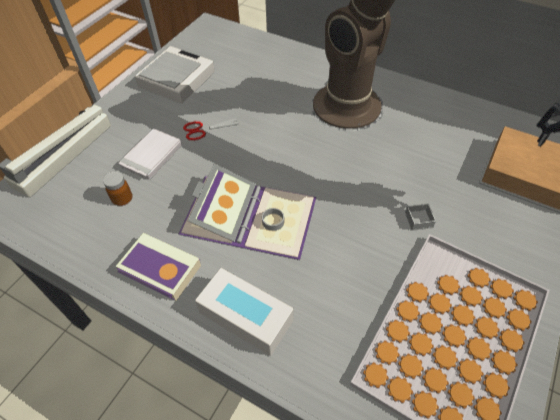

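View pics/wrist0.png

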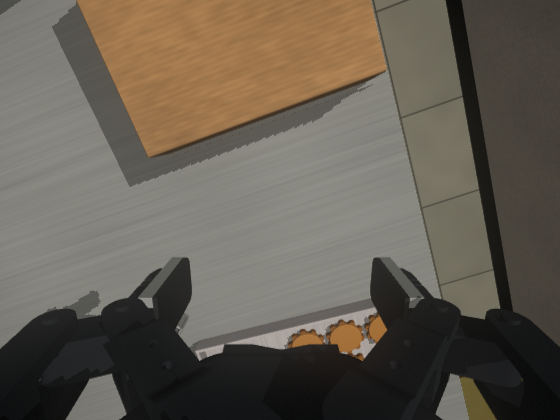

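Top view: binder at about (308,211), with its left edge at columns 254–268. The cutter is at (289,212), and the leaf is raised over the right page at (329,204). The jar is at the right and the tin at the near left. Next I'll fit the binder's pose.

Run:
```python
from h import *
a=cv2.imread('pics/top0.png')[160:265,240:375]; cv2.imwrite('pics/top0c.png',cv2.resize(a,None,fx=5.5,fy=5.5,interpolation=cv2.INTER_CUBIC))
a=cv2.imread('pics/scene0.png')[155:265,175:325]; cv2.imwrite('pics/scene0c.png',cv2.resize(a,None,fx=5,fy=5,interpolation=cv2.INTER_CUBIC))
```

```text
(no output)
```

View pics/top0c.png

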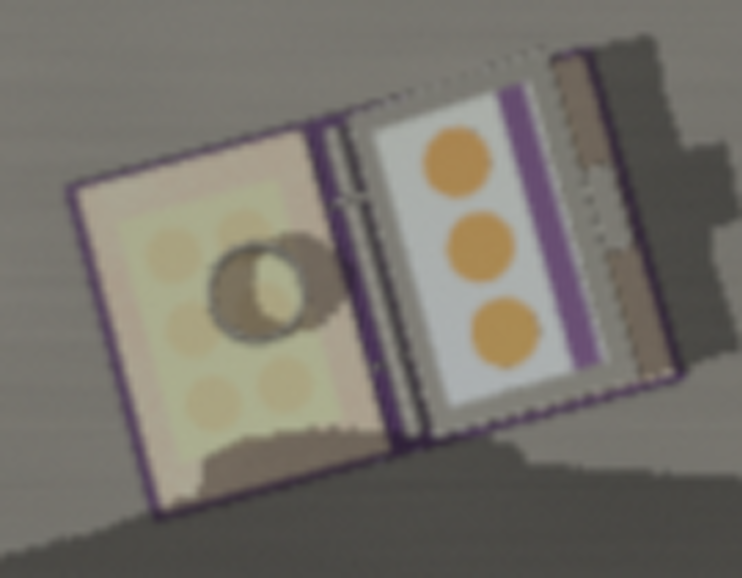

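View pics/scene0c.png

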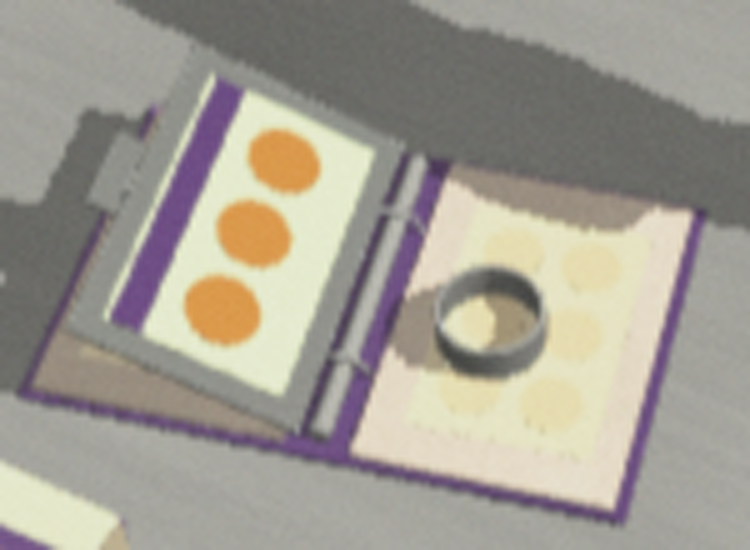

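Run:
```python
from h import *
from scipy.optimize import least_squares
pt=viewer.grab_frame('top'); ps=viewer.grab_frame('scene')
T=lambda a:np.array(a)/5.5+[240,160]-0.4
S=lambda a:np.array(a)/5.+[175,155]-0.4
bk={'lf':(.105,.165,.005),'ln':(-.105,.165,.005),'rn':(-.105,-.165,.005),'rf':(.105,-.165,.005)}
ob=[(pt,T((70,186)),'lf'),(pt,T((157,518)),'ln'),(pt,T((683,376)),'rn'),(pt,T((590,48)),'rf'),
(ps,S((700,210)),'ln'),(ps,S((622,522)),'lf'),(ps,S((22,392)),'rf')]
def W(q,X):
    c,s=np.cos(q[2]),np.sin(q[2]); X=np.array(X); return np.array([q[0]+c*X[0]-s*X[1],q[1]+s*X[0]+c*X[1],X[2]])
def L(th,x,r): return (x,-r*np.cos(th),.012+r*np.sin(th))
lo=[(ps,S((205,50)),-.1,.14),(ps,S((70,325)),.1,.14),(ps,S((108,169)),0,.158),(pt,T((637,375)),-.1,.14),(pt,T((550,52)),.1,.14)]
def f(q):
    r=[proj(p,W(q,bk[k]))[0]-o for p,o,k in ob]+[proj(p,W(q,L(q[3],x,r_)))[0]-o for p,o,x,r_ in lo]
    return np.ravel(r)
s=least_squares(f,[.54,-.05,.2,.5],loss='soft_l1'); print(s.x); print(np.round(s.fun.reshape(-1,2),1))
q=s.x
# cutter mid: z=.0205 on page
for p,n in ((pt,'top'),(ps,'scene')):
    m=silhouettes('cutter_mid',p)
    if m:
        X=ray(p,m[0]['rect'][:2],.0205); print(n,X,m[0]['score'])
        c,s_=np.cos(q[2]),np.sin(q[2]); d=X[:2]-q[:2]; print('book',c*d[0]+s_*d[1],-s_*d[0]+c*d[1])
for x in ((0,.0825),(.105,.165),(-.105,.165),(0,.165),(0,.21)): print(x,W(q,(*x,0)))
print('tab',W(q,L(q[3],0,.158)))
```

```text
[ 0.5428887  -0.0452253   0.25481579  0.40464817]
[[-1.6 -0.6]
 [-1.5  0.6]
 [ 0.1  0.8]
 [-0.1 -0.5]
 [ 2.1 -0.5]
 [ 0.7  0.1]
 [-0.9 -0.2]
 [-1.6 -1. ]
 [-1.1  0.7]
 [-1.1 -0.7]
 [ 0.3  1. ]
 [-0.7 -0.6]]
top [0.53592984 0.01733402 0.0205    ] 0.62
book 0.009034994081982136 0.062293361941553944
scene [0.54059548 0.02775573 0.0205    ] 0.8
book 0.016176949498580073 0.07120250081045681
(0, 0.0825) [0.52209316 0.03461075 0.        ]
(0.105, 0.165) [0.60290714 0.14091386 0.        ]
(-0.105, 0.165) [0.3996881  0.08797976 0.        ]
(0, 0.165) [0.50129762 0.11444681 0.        ]
(0, 0.21) [0.4899546  0.15799374 0.        ]
tab [ 0.57949895 -0.18577554  0.07420387]
```

```bash
cat >> h.py <<'E'
from scipy.spatial.transform import Rotation as Ro
Q=np.array([.5429,-.0452,.2548])
def RT(s): w=s['tcp_rot']; return Ro.from_quat([w[1],w[2],w[3],w[0]]).as_matrix()
def todelta(X):  # fingertip world target -> tool shift
    s=robot.state(); R=RT(s); tip=np.array(s['tcp_pos'])+.173*R[:,1]
    return np.round(R.T@(np.array(X)-tip),4)
def bk2w(b,q=Q):
    c,s=np.cos(q[2]),np.sin(q[2]); return np.array([q[0]+c*b[0]-s*b[1],q[1]+s*b[0]+c*b[1],b[2]])
def w2bk(X,q=Q):
    c,s=np.cos(q[2]),np.sin(q[2]); d=np.array(X)[:2]-q[:2]; return np.array([c*d[0]+s*d[1],-s*d[0]+c*d[1],X[2]])
def rep():
    s=robot.state(); R=RT(s); tip=np.array(s['tcp_pos'])+.173*R[:,1]
    B=Ro.from_euler('z',Q[2]).as_matrix()
    print('t',round(s['time_s'],2),'tip',np.round(tip,4),'bk',np.round(w2bk(tip),4),'w',round(s['width'],2),'F',np.round(s['contact_force'],1)); print('R in book\n',np.round(B.T@R,3))
E
python3 - <<'E'
from h import *
rep(); s=robot.state(); print(RT(s)); print(todelta([.538,.022,.12]))
E
```

```text
t 1.85 tip [0.2053 0.5903 0.2317] bk [-0.1665  0.7001  0.2317] w 1.0 F [ 0.9 -1.1 -0.2]
R in book
 [[ 0.556  0.    -0.831]
 [ 0.831  0.     0.556]
 [ 0.    -1.    -0.   ]]
[[ 3.28530692e-01  3.10080647e-05 -9.44493295e-01]
 [ 9.44493293e-01  5.78276584e-05  3.28530693e-01]
 [ 6.48049366e-05 -9.99999998e-01 -1.02887485e-05]]
[-0.4275  0.1117 -0.5009]
```

```bash
cat >> h.py <<'E'
def plan(X,spin,n,hand):
    s=robot.state(); R=RT(s); tip=np.array(s['tcp_pos'])+.173*R[:,1]; d=(np.array(X)-tip)/n
    print([[hand]+[round(float(v),3) for v in (R@Ro.from_rotvec([0,k*spin/n,0]).as_matrix()).T@d]+[round(spin/n,3)] for k in range(n)])
E
python3 - <<'E'
from h import *
tip=np.array([.205,.59,.23]); g=np.array([.5,.04,.2])
plan(tip+(g-tip)*.7,.981,8,-1)
E
```

```text
[[-1, -0.037, 0.003, -0.04, 0.123], [-1, -0.032, 0.003, -0.044, 0.123], [-1, -0.026, 0.003, -0.048, 0.123], [-1, -0.02, 0.003, -0.051, 0.123], [-1, -0.014, 0.003, -0.053, 0.123], [-1, -0.007, 0.003, -0.054, 0.123], [-1, -0.0, 0.003, -0.055, 0.123], [-1, 0.006, 0.003, -0.054, 0.123]]
```

{"api": "drive_tool", "payload": {
  "deltas": [
    [[-1,-0.037,0.003,-0.04,0.123],[-1,-0.032,0.003,-0.044,0.123],[-1,-0.026,0.003,-0.048,0.123],[-1,-0.02,0.003,-0.051,0.123],[-1,-0.014,0.003,-0.053,0.123],[-1,-0.007,0.003,-0.054,0.123],[-1,0,0.003,-0.055,0.123],[-1,0.006,0.003,-0.054,0.123]]
  ]
}}

```text
time_s: 2.85
tcp_pos: [0.4103, 0.1949, 0.3799]
tcp_rot: [0.705, -0.7, -0.082, 0.08]
contact_force: [1.1, 0.6, -0.1]
width: 0.005
```

Run:
```python
from h import *
rep(); print(todelta([.5,.04,.2]))
```

```text
t 2.85 tip [0.4106 0.1959 0.2069] bk [-0.0672  0.2667  0.2069] w 0.0 F [ 1.1  0.6 -0.1]
R in book
 [[ 1.     0.003  0.026]
 [-0.026  0.005  1.   ]
 [ 0.003 -1.     0.006]]
[ 0.0517  0.0062 -0.1722]
```

{"api": "drive_tool", "payload": {
  "deltas": [
    [[-1,0.013,0.001,-0.043,0.006],[-1,0.013,0.001,-0.043,0.006],[-1,0.013,0.001,-0.043,0.006],[-1,0.013,0.001,-0.043,0.006],[-1,0,0,0,0],[-1,0,0,0,0],[-1,0,0,0,0],[-1,0,0,0,0]]
  ]
}}

```text
time_s: 3.85
tcp_pos: [0.5007, 0.0309, 0.3764]
tcp_rot: [0.706, -0.701, -0.072, 0.068]
contact_force: [-0.4, 1.2, -0.2]
width: -0.003
```

Run:
```python
from h import *
rep(); p=viewer.grab_frame('wrist'); save(p,'w1')
m=silhouettes('cutter_mid',p)
for x in m: print(x['rect'],x['score'],ray(p,x['rect'][:2],.0205))
for b in ((.105,.165,.005),(-.105,.165,.005),(.105,-.165,.005),(-.105,-.165,.005)): print(proj(p,bk2w(b)))
R,_=cv2.Rodrigues(np.array(p['rvec'])); print(-R.T@np.array(p['tvec']).ravel())
```

```text
t 3.85 tip [0.5016 0.0323 0.2034] bk [-0.0204  0.0854  0.2034] w -0.0 F [-0.4  1.2 -0.2]
R in book
 [[ 0.998  0.007  0.056]
 [-0.056  0.006  0.998]
 [ 0.007 -1.     0.007]]
[308.9, 206.5, 53.9, 56.2] 0.93 [0.53718542 0.02502865 0.0205    ]
[305.6, 309.5, 179.3, 92.2] 0.68 [ 0.56186587 -0.10227862  0.0205    ]
[[390.81356716 112.1021675 ]]
[[196.44415624 123.53497518]]
[[381.61390437 367.03072637]]
[[227.49992484 375.04789474]]
[0.48823661 0.09781941 0.34478995]
```

View pics/w1.png

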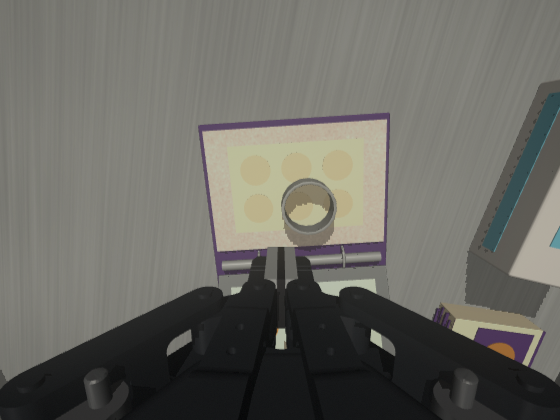

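Wrist view: left edge of the binder runs (200,127)–(389,115), which fits the prediction to about 4 mm. The cutter ring is at (309,206), giving (0.537, 0.025), in line with the other views.

Run:
```python
from h import *
a=cv2.imread('pics/w1.png')[100:290,190:400]; cv2.imwrite('pics/w1c.png',cv2.resize(a,None,fx=3,fy=3,interpolation=cv2.INTER_CUBIC))
p=viewer.grab_frame('wrist')
print(ray(p,(200,127),.005),ray(p,(389,115),.005),bk2w((-.105,.165,0)),bk2w((.105,.165,0)))
C=np.array([.537,.025])
im=p['pixels'][:,:,::-1].copy()
for z,r,c in ((.033,.03,(0,0,255)),(.008,.03,(0,255,0))):
    P=[[C[0]+r*np.cos(t),C[1]+r*np.sin(t),z] for t in np.linspace(0,6.28,40)]
    cv2.polylines(im,[np.int32(proj(p,P)*8)],True,c,1,shift=3)
a=im[100:290,190:400]; cv2.imwrite('pics/w1c.png',cv2.resize(a,None,fx=3,fy=3,interpolation=cv2.INTER_CUBIC))
```

```text
[0.40405332 0.0850027  0.005     ] [0.60199463 0.13747993 0.005     ] [0.3997015  0.08800732 0.        ] [0.60292138 0.14093821 0.        ]
```

View pics/w1c.png

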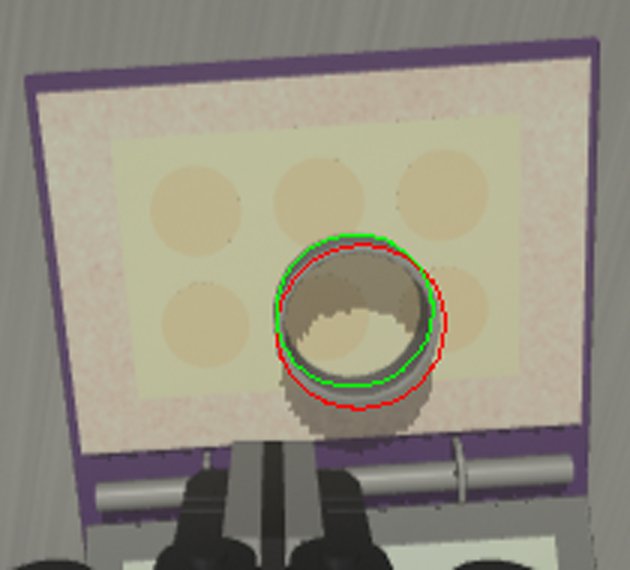

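Run:
```python
from h import *
rep(); plan([.536,.025,.055],-.05,4,-1)
```

```text
t 4.0 tip [0.5018 0.0319 0.2035] bk [-0.0204  0.085   0.2035] w -0.0 F [-0.4  0.3  0.8]
R in book
 [[ 0.998  0.007  0.056]
 [-0.056  0.006  0.998]
 [ 0.007 -1.     0.007]]
[[-1, 0.008, 0.037, -0.004, -0.013], [-1, 0.008, 0.037, -0.004, -0.013], [-1, 0.008, 0.037, -0.004, -0.013], [-1, 0.008, 0.037, -0.004, -0.013]]
```

{"api": "drive_tool", "payload": {
  "deltas": [
    [[-1,0.008,0.037,-0.004,-0.013],[-1,0.008,0.037,-0.004,-0.013],[-1,0.008,0.037,-0.004,-0.013],[-1,0.008,0.037,-0.004,-0.013],[-1,0,0,0,0],[-1,0,0,0,0],[-1,0,0,0,0],[-1,0,0,0,0]]
  ]
}}

```text
time_s: 5.0
tcp_pos: [0.5388, 0.0256, 0.2296]
tcp_rot: [0.705, -0.698, -0.095, 0.085]
contact_force: [-0.6, -0.8, 0.5]
width: -0.001
```

Run:
```python
from h import *
rep(); print(todelta([.536,.025,.04]));p=viewer.grab_frame('wrist'); save(p,'w2'); q=viewer.grab_frame('scene'); a=q['pixels'][130:290,190:400,::-1]
cv2.imwrite('pics/s2.png',cv2.resize(a,None,fx=3.5,fy=3.5,interpolation=cv2.INTER_CUBIC))
```

```text
t 5.0 tip [0.5411 0.0275 0.0566] bk [0.0166 0.0708 0.0566] w -0.0 F [-0.6 -0.8  0.5]
R in book
 [[ 1.     0.016 -0.001]
 [ 0.001  0.007  1.   ]
 [ 0.016 -1.     0.007]]
[-0.0058  0.0166 -0.0013]
```

View pics/w2.png

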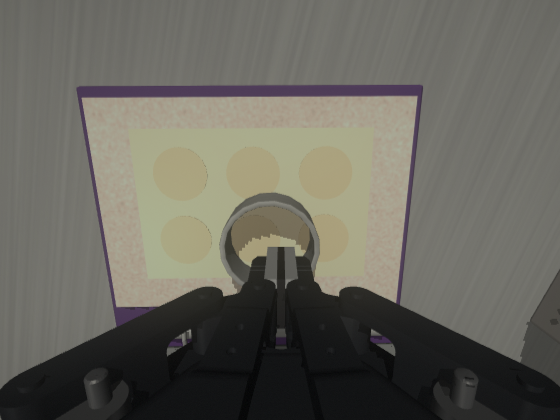

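View pics/s2.png

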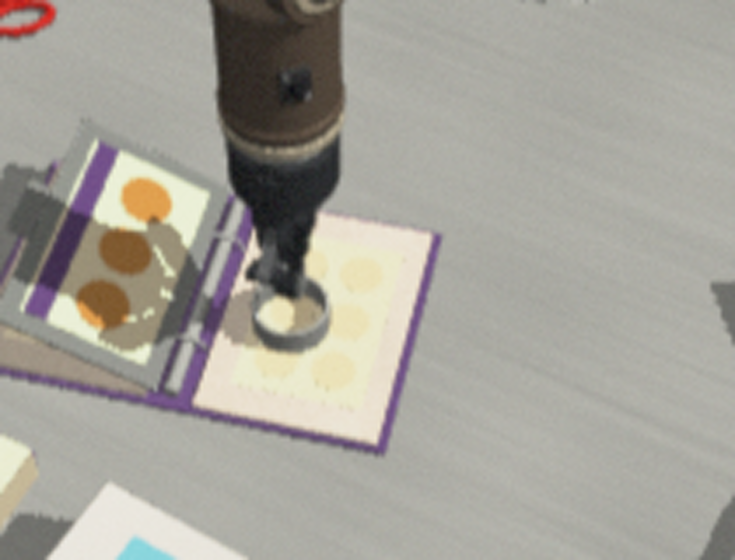

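Run:
```python
from h import *
p=viewer.grab_frame('wrist')
for o in ((221,245),(320,245),(270,193+8)): print(ray(p,o,.033), w2bk(ray(p,o,.033)))
s=robot.state();R=RT(s);tip=s['tcp_pos']+.173*R[:,1]; print(proj(p,[tip]))
im=p['pixels'][:,:,::-1].copy()
C=np.array([.537,.025])
for C in ((.537,.025),(.535,.023)):
  for z,r,c in ((.033,.03,(0,0,255)),(.008,.03,(0,255,0))):
    P=[[C[0]+r*np.cos(t),C[1]+r*np.sin(t),z] for t in np.linspace(0,6.28,40)]
    cv2.polylines(im,[np.int32(proj(p,P)*8)],True,c,1,shift=3)
a=im[150:350,180:360]; cv2.imwrite('pics/w2c.png',cv2.resize(a,None,fx=3,fy=3,interpolation=cv2.INTER_CUBIC))
```

```text
[0.50792022 0.02173025 0.033     ] [-0.01698052  0.07358604  0.033     ]
[0.56386994 0.03596147 0.033     ] [0.0407498  0.07325555 0.033     ]
[0.52912856 0.05428375 0.033     ] [0.01174825 0.09974291 0.033     ]
[[278.72955495 266.19109158]]
```

View pics/w2c.png

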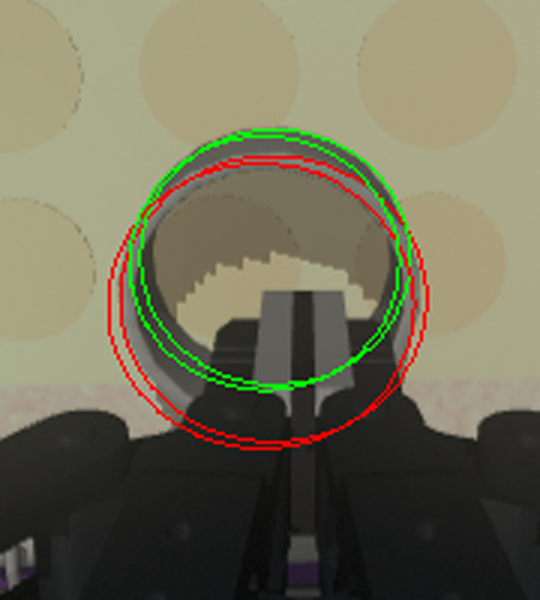

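{"api": "drive_tool", "payload": {
  "deltas": [
    [[-1,-0.005,0.006,-0.002,0],[-1,0,0.01,0,0],[-1,0,0.01,0,0],[-1,0,0.008,0,0],[-1,0,0.006,0,0],[-1,0,0,0,0],[-1,0,0,0,0],[-1,0,0,0,0]]
  ]
}}

```text
time_s: 6.15
tcp_pos: [0.5344, 0.0225, 0.1857]
tcp_rot: [0.705, -0.698, -0.095, 0.085]
contact_force: [0.4, -0.2, -0.8]
width: -0.001
```

Run:
```python
from h import *
rep(); p=viewer.grab_frame('wrist'); a=p['pixels'][130:350,150:400,::-1]
cv2.imwrite('pics/w3.png',cv2.resize(a,None,fx=2.5,fy=2.5,interpolation=cv2.INTER_CUBIC))
```

```text
t 6.15 tip [0.5364 0.0244 0.0127] bk [0.0112 0.0689 0.0127] w -0.0 F [ 0.4 -0.2 -0.8]
R in book
 [[ 1.     0.014 -0.001]
 [ 0.     0.007  1.   ]
 [ 0.014 -1.     0.007]]
```

View pics/w3.png

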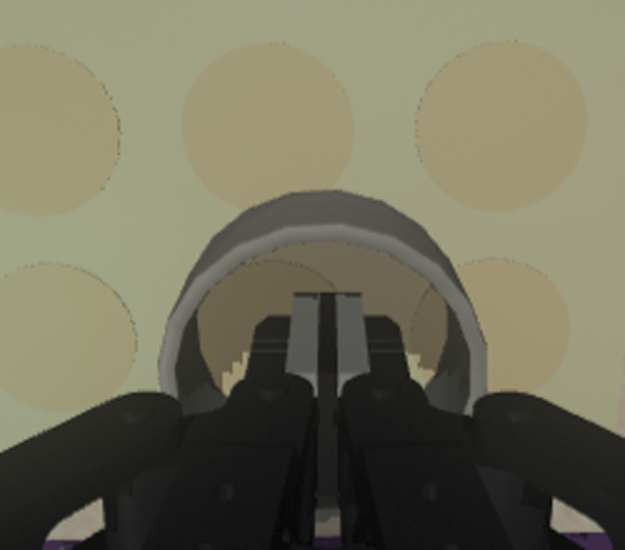

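Fingers are inside the ring, centred and without contact. I'll push it off the left edge.

{"api": "drive_tool", "payload": {
  "deltas": [
    [[-1,0,0,0.01,0],[-1,0,0,0.01,0],[-1,0,0,0.012,0],[-1,0,0,0.012,0],[-1,0,0,0.012,0],[-1,0,0,0.012,0],[-1,0,0,0.012,0],[-1,0,0,0.012,0]]
  ]
}}

```text
time_s: 7.2
tcp_pos: [0.5095, 0.1183, 0.1869]
tcp_rot: [0.705, -0.698, -0.095, 0.085]
contact_force: [-0.5, -0.1, 0.1]
width: -0.002
```

Run:
```python
from h import *
rep()
```

```text
t 7.2 tip [0.5116 0.1202 0.014 ] bk [0.0114 0.168  0.014 ] w -0.0 F [-0.5 -0.1  0.1]
R in book
 [[ 1.     0.015 -0.001]
 [ 0.001  0.008  1.   ]
 [ 0.015 -1.     0.008]]
```

{"api": "drive_tool", "payload": {
  "deltas": [
    [[-1,0,0,0.01,0],[-1,0,0,0.01,0],[-1,0,0,0.012,0],[-1,0,0,0.012,0],[-1,0,0,0.012,0],[-1,0,0,0.01,0],[-1,0,0,0,0],[-1,0,0,-0.012,0]]
  ]
}}

```text
time_s: 8.2
tcp_pos: [0.4942, 0.1765, 0.1873]
tcp_rot: [0.705, -0.698, -0.096, 0.087]
contact_force: [-0.2, -0.1, 0.6]
width: 0.002
```

Run:
```python
from h import *
rep(); p=viewer.grab_frame('wrist'); save(p,'w4'); q=viewer.grab_frame('scene'); a=q['pixels'][130:290,190:400,::-1]
cv2.imwrite('pics/s4.png',cv2.resize(a,None,fx=3.5,fy=3.5,interpolation=cv2.INTER_CUBIC))
m=silhouettes('cutter_mid',q)
for x in m: print(x['rect'],x['score'],w2bk(ray(q,x['rect'][:2],.0125)))
```

```text
t 8.2 tip [0.4964 0.1785 0.0143] bk [0.0113 0.2282 0.0143] w 0.0 F [-0.2 -0.1  0.6]
R in book
 [[ 1.     0.015 -0.005]
 [ 0.005  0.008  1.   ]
 [ 0.015 -1.     0.008]]
[330.9, 235.8, 21.9, 18.0] 0.53 [0.0212074  0.22876909 0.0125    ]
```

View pics/w4.png

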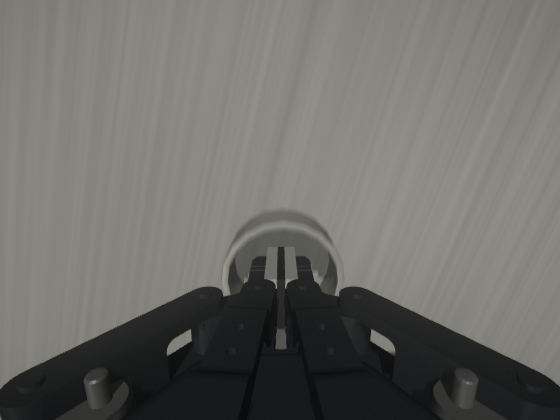

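View pics/s4.png

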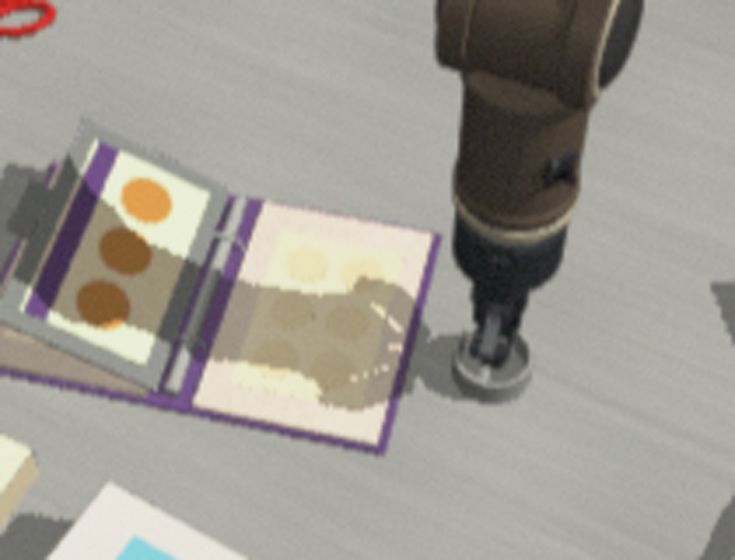

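Cutter stands flat on the bench at about book y = 0.22–0.23, with a clear gap to the binder. Lifting straight out.

{"api": "drive_tool", "payload": {
  "deltas": [
    [[-1,0,-0.02,0,0],[-1,0,-0.03,0,0],[-1,0,-0.04,0,0],[-1,0,-0.05,0,0],[-1,0,-0.04,-0.04,0],[-1,-0.001,0,-0.06,0],[-1,-0.002,0,-0.06,0],[-1,-0.002,0,-0.06,0]]
  ]
}}

```text
time_s: 9.35
tcp_pos: [0.5441, -0.0462, 0.3724]
tcp_rot: [0.705, -0.697, -0.097, 0.085]
contact_force: [1.4, -0.4, 0.2]
width: -0.002
```

Run:
```python
from h import *
rep()
for n in ('scene','top'):
    q=viewer.grab_frame(n); save(q,n+'5')
    m=silhouettes('cutter_mid',q)
    for x in m: print(n,x['rect'],x['score'],w2bk(ray(q,x['rect'][:2],.0125)))
```

```text
t 9.35 tip [ 0.5466 -0.044   0.1994] bk [0.0038 0.0002 0.1994] w -0.0 F [ 1.4 -0.4  0.2]
R in book
 [[ 1.     0.017 -0.004]
 [ 0.004  0.009  1.   ]
 [ 0.017 -1.     0.008]]
scene [331.8, 234.4, 24.2, 22.0] 0.53 [0.01632907 0.23022687 0.0125    ]
top [309.0, 217.4, 110.3, 72.3] 0.42 [-0.02345596  0.00015779  0.0125    ]
```

View pics/scene5.png

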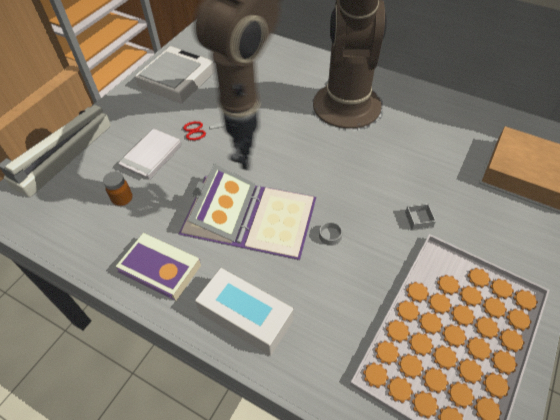

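Cutter lies flat at (332,234), clear of the binder edge at about (312,220). Next I move over to the tab side.

{"api": "drive_tool", "payload": {
  "deltas": [
    [[-1,0,0,-0.05,0],[-1,0,0,-0.05,0],[-1,0,0,-0.05,0],[-1,0,0,-0.05,0],[-1,0,0.03,-0.005,0],[-1,0,0.03,0,0],[-1,0,0,0,0],[-1,0,0,0,0]]
  ]
}}

```text
time_s: 10.55
tcp_pos: [0.6023, -0.2334, 0.3066]
tcp_rot: [0.707, -0.694, -0.102, 0.092]
contact_force: [0.1, 0.4, 0.2]
width: 0.002
```

Run:
```python
from h import *
rep(); p=viewer.grab_frame('wrist')
im=p['pixels'][:,:,::-1].copy()
for th,c in ((.4,(0,0,255)),(.5,(0,255,0))):
    P=[(x,-r*np.cos(th),.012+r*np.sin(th)) for x,r in ((-.1,0),(-.1,.14),(-.025,.14),(-.025,.158),(.025,.158),(.025,.14),(.1,.14),(.1,0))]
    cv2.polylines(im,[np.int32(proj(p,[bk2w(b) for b in P]))],True,c,1)
cv2.imwrite('pics/w6.png',im)
q=viewer.grab_frame('scene'); a=q['pixels'][120:260,150:340,::-1]
cv2.imwrite('pics/s6.png',cv2.resize(a,None,fx=4,fy=4,interpolation=cv2.INTER_CUBIC))
```

```text
t 10.55 tip [ 0.6043 -0.2298  0.1336] bk [ 0.0129 -0.1941  0.1336] w 0.0 F [0.1 0.4 0.2]
R in book
 [[ 1.     0.016 -0.02 ]
 [ 0.02   0.017  1.   ]
 [ 0.016 -1.     0.017]]
```

View pics/w6.png

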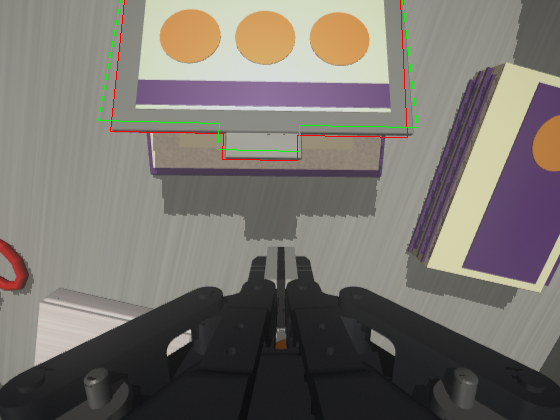

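View pics/s6.png

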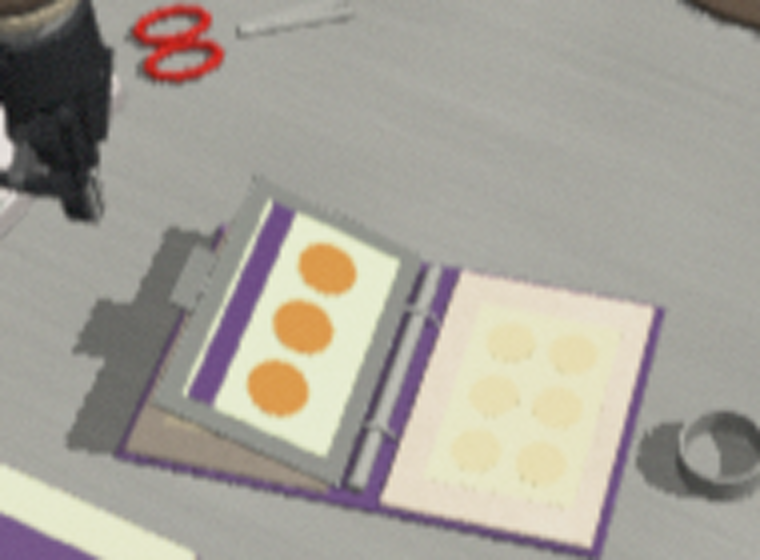

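Leaf outline at 0.40 rad fits (tab at columns 224–300, row 155). I'll lower the fingers in front of the tab.

{"api": "drive_tool", "payload": {
  "deltas": [
    [[-1,-0.007,0.02,0,-0.02],[-1,-0.006,0.03,-0.002,0],[-1,0,0.03,0,0],[-1,0,0.02,0,0],[-1,0,0.01,0,0],[-1,0,0,0.01,0],[-1,0,0,0.008,0],[-1,0,0,0,0]]
  ]
}}

```text
time_s: 11.65
tcp_pos: [0.5902, -0.2171, 0.2026]
tcp_rot: [0.704, -0.694, -0.115, 0.096]
contact_force: [-0.9, 0.0, -0.6]
width: 0.001
```

Run:
```python
from h import *
rep()
```

```text
t 11.65 tip [ 0.5947 -0.2138  0.0297] bk [ 0.0076 -0.1762  0.0297] w 0.0 F [-0.9  0.  -0.6]
R in book
 [[ 0.999  0.03  -0.045]
 [ 0.045  0.012  0.999]
 [ 0.03  -0.999  0.011]]
```

{"api": "drive_tool", "payload": {
  "deltas": [
    [[-1,-0.006,0,0.007,0.02],[-1,0,0,0.007,0.02],[-1,0,-0.004,0.005,0],[-1,0,-0.008,0.004,0],[-1,0,-0.009,0.004,0],[-1,0,-0.009,0.004,0],[-1,0,-0.009,0.005,0],[-1,0,0,0,0]]
  ]
}}

```text
time_s: 12.65
tcp_pos: [0.5732, -0.1836, 0.2467]
tcp_rot: [0.706, -0.697, -0.101, 0.079]
contact_force: [0.3, -0.1, 0.1]
width: -0.002
```

```bash
cat >> h.py <<'E'
def over(name,ths):
    p=viewer.grab_frame('wrist')
    im=p['pixels'][:,:,::-1].copy()
    for th,c in zip(ths,((0,0,255),(0,255,0),(255,0,0))):
        P=[(x,-r*np.cos(th),.012+r*np.sin(th)) for x,r in ((-.1,0),(-.1,.14),(-.025,.14),(-.025,.158),(.025,.158),(.025,.14),(.1,.14),(.1,0))]
        cv2.polylines(im,[np.int32(proj(p,[bk2w(b) for b in P]))],True,c,1)
    q=viewer.grab_frame('scene'); a=cv2.resize(q['pixels'][120:260,190:360,::-1],(510,420),interpolation=cv2.INTER_CUBIC)
    a=cv2.resize(np.hstack([im,a]),None,fx=.74,fy=.74,interpolation=cv2.INTER_AREA)
    cv2.imwrite('pics/'+name+'.png',a)
E
python3 - <<'E'
from h import *
rep(); over('w7',(.4,.6))
E
```

```text
t 12.65 tip [ 0.5783 -0.1807  0.0738] bk [ 1.000e-04 -1.401e-01  7.380e-02] w -0.0 F [ 0.3 -0.1  0.1]
R in book
 [[ 0.999  0.033 -0.001]
 [ 0.001  0.009  1.   ]
 [ 0.033 -0.999  0.009]]
```

View pics/w7.png

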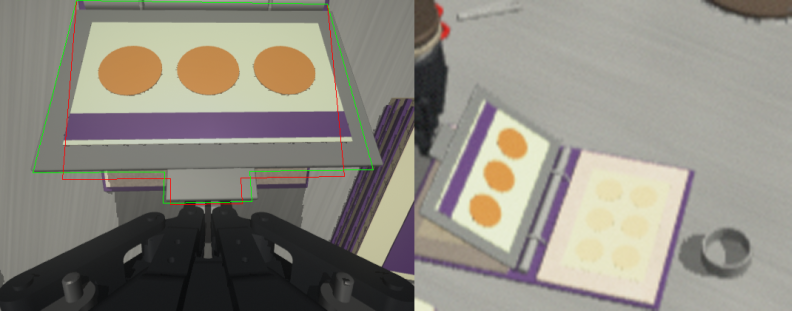

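Leaf rises with the tips (now ≈0.6 rad). Continuing along the arc.

{"api": "drive_tool", "payload": {
  "deltas": [
    [[-1,0,-0.008,0.005,0],[-1,0,-0.008,0.006,0],[-1,0,-0.007,0.006,0],[-1,0,-0.006,0.007,0],[-1,0,-0.006,0.007,0],[-1,0,-0.005,0.008,0],[-1,0,-0.004,0.008,0],[-1,0,0,0,0]]
  ]
}}

```text
time_s: 13.75
tcp_pos: [0.559, -0.1365, 0.2937]
tcp_rot: [0.706, -0.697, -0.101, 0.079]
contact_force: [-0.3, -0.4, -0.8]
width: -0.004
```

Run:
```python
from h import *
rep(); over('w8',(1.0,1.15))
```

```text
t 13.75 tip [ 0.5641 -0.1336  0.1208] bk [-0.0017 -0.0909  0.1208] w -0.0 F [-0.3 -0.4 -0.8]
R in book
 [[ 0.999  0.033 -0.001]
 [ 0.001  0.008  1.   ]
 [ 0.033 -0.999  0.008]]
```

View pics/w8.png

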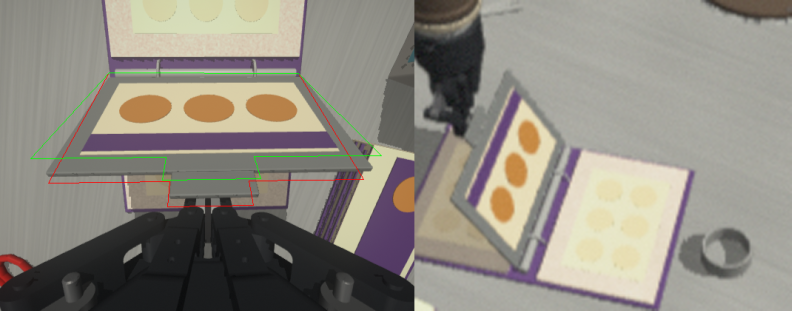

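{"api": "drive_tool", "payload": {
  "deltas": [
    [[-1,0,-0.003,0.01,0],[-1,0,-0.002,0.01,0],[-1,0,0,0.012,0],[-1,0,0,0.012,0],[-1,0,0,0.012,0],[-1,0,0,0.012,0],[-1,0,0,0.014,0],[-1,0,0,0.014,0]]
  ]
}}

```text
time_s: 14.85
tcp_pos: [0.5348, -0.0419, 0.3043]
tcp_rot: [0.704, -0.698, -0.103, 0.075]
contact_force: [0.6, -1.4, -0.6]
width: 0.0
```

Run:
```python
from h import *
rep(); over('w9',(1.6,1.75))
```

```text
t 14.85 tip [ 0.5414 -0.0395  0.1315] bk [-1.000e-04  5.900e-03  1.315e-01] w 0.0 F [ 0.6 -1.4 -0.6]
R in book
 [[ 0.999  0.04   0.003]
 [-0.003  0.004  1.   ]
 [ 0.04  -0.999  0.004]]
```

View pics/w9.png

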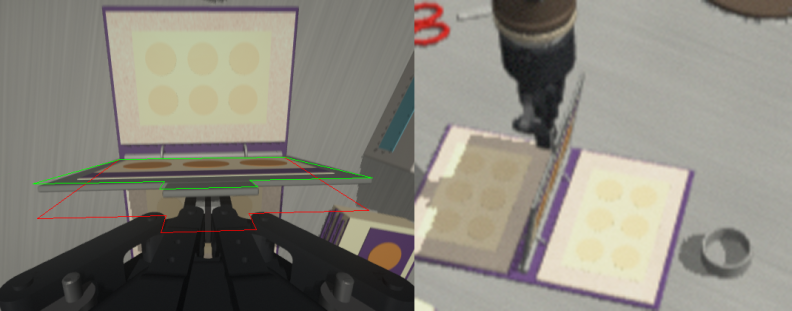

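Past upright (≈1.7 rad). Now push over and follow the arc down.

{"api": "drive_tool", "payload": {
  "deltas": [
    [[-1,0,0,0.015,0],[-1,0,0.003,0.014,0],[-1,0,0.005,0.012,0],[-1,0,0.007,0.011,0],[-1,0,0.007,0.01,0],[-1,0,0.009,0.01,0],[-1,0,0.009,0.009,0],[-1,0,0.01,0.008,0]]
  ]
}}

```text
time_s: 15.95
tcp_pos: [0.5124, 0.052, 0.2505]
tcp_rot: [0.705, -0.698, -0.103, 0.076]
contact_force: [0.0, -0.5, -0.0]
width: -0.0
```

Run:
```python
from h import *
rep(); over('w10',(2.4,2.6))
```

```text
t 15.95 tip [0.5186 0.0544 0.0777] bk [0.0016 0.1025 0.0777] w -0.0 F [ 0.  -0.5 -0. ]
R in book
 [[ 0.999  0.038  0.001]
 [-0.001  0.005  1.   ]
 [ 0.038 -0.999  0.005]]
```

View pics/w10.png

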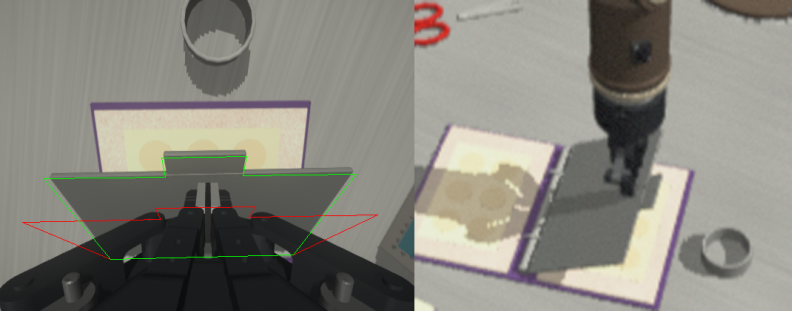

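{"api": "drive_tool", "payload": {
  "deltas": [
    [[-1,0,0.011,0.005,0],[-1,0,0.011,0.004,0],[-1,0,0.011,0.003,0],[-1,0,0.01,0.002,0],[-1,0,0.008,0,0],[-1,0,0.005,0,0],[-1,0,0.003,0,0],[-1,0,0,0,0]]
  ]
}}

```text
time_s: 17.05
tcp_pos: [0.5106, 0.0673, 0.1875]
tcp_rot: [0.705, -0.698, -0.102, 0.077]
contact_force: [-2.6, 0.8, 6.0]
width: -0.001
```

Run:
```python
from h import *
rep()
```

```text
t 17.05 tip [0.5164 0.0699 0.0146] bk [0.0034 0.118  0.0146] w -0.0 F [-2.6  0.8  6. ]
R in book
 [[ 0.999  0.036  0.001]
 [-0.001  0.006  1.   ]
 [ 0.036 -0.999  0.006]]
```

Contact at z = 14.6 mm with 6 N, so the leaf is at its stop. A slight extra press, then retreat upward.

{"api": "drive_tool", "payload": {
  "deltas": [
    [[-1,0,0.001,0,0],[-1,0,0.001,0,0],[-1,0,0,0,0],[-1,0,-0.01,0,0],[-1,0,-0.03,0,0],[-1,0,-0.05,0,0],[-1,0,-0.05,-0.03,0],[-1,0,-0.03,-0.06,0]]
  ]
}}

```text
time_s: 18.05
tcp_pos: [0.5265, -0.0181, 0.3602]
tcp_rot: [0.706, -0.696, -0.103, 0.08]
contact_force: [1.2, 0.3, -0.5]
width: -0.003
```

{"api": "drive_tool", "payload": {
  "deltas": [
    [[-1,0,0,-0.06,0],[-1,0,0,-0.04,0],[-1,0,0,0,0],[-1,0,0,0,0],[-1,0,0,0,0],[-1,0,0,0,0],[-1,0,0,0,0],[-1,0,0,0,0]]
  ]
}}

```text
time_s: 19.05
tcp_pos: [0.5529, -0.1186, 0.3654]
tcp_rot: [0.705, -0.697, -0.106, 0.077]
contact_force: [0.8, -0.5, -1.4]
width: 0.002
```

Run:
```python
from h import *
rep(); over('w11',(3.14,3.0))
q=viewer.grab_frame('scene'); 
m=silhouettes('cutter_mid',q)
for x in m: print(x['rect'],x['score'],w2bk(ray(q,x['rect'][:2],.0125)))
save(q,'s11')
p=viewer.grab_frame('wrist')
m=silhouettes('cutter_mid',p)
for x in m: print(x['rect'],x['score'],w2bk(ray(p,x['rect'][:2],.0125)))
```

```text
t 19.05 tip [ 0.5598 -0.1156  0.1926] bk [-0.0014 -0.0724  0.1926] w 0.0 F [ 0.8 -0.5 -1.4]
R in book
 [[ 0.999  0.043 -0.005]
 [ 0.004  0.007  1.   ]
 [ 0.043 -0.999  0.006]]
[330.7, 235.2, 22.0, 18.6] 0.54 [0.01949054 0.22791408 0.0125    ]
[272.0, 59.8, 216.2, 113.6] 0.26 [-0.00177767  0.06083456  0.0125    ]
```

View pics/w11.png

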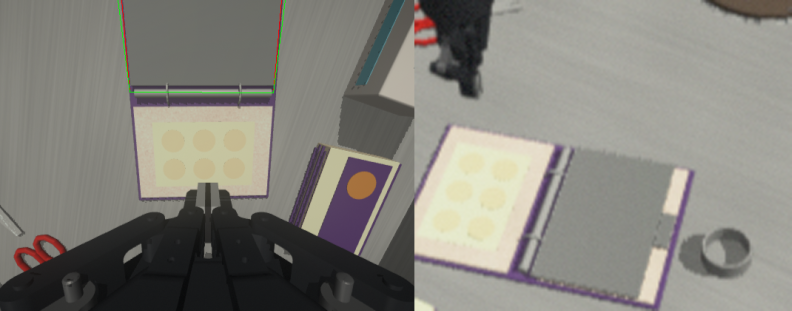

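View pics/s11.png

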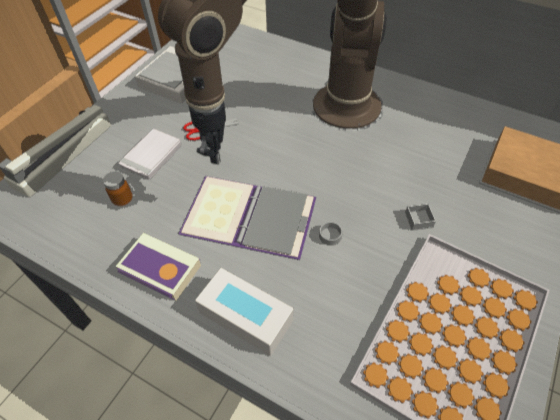

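Leaf lies flat on the left page (its tab at about (305,227) in the full scene view). The cutter is flat on the bench at (331,235), clear of the binder. The bystanders haven't moved and the robot touches nothing.

```bash
python3 -c "
from rig import robot
print(robot.hand_in())"
```

```text
the job is handed in; nothing more can be done
None
```

I pushed the cutter off the left edge of the binder, with the closed fingertips inside the ring. Then I tipped the divider leaf over the spine by its tab, pressed it flat on the left page, backed the arm away and handed the job in at about 19 s (limit 61 s). No verdict was reported.

**Cutter:** in the last scene picture it lies flat on the bench with its centre at about y = 0.228 m in the binder frame; at least 0.193 m was needed.

**Leaf:** the last press met its stop at a fingertip height of 14.6 mm with about 6 N. The leaf outline in the pictures matches flat, and it stayed down after the arm left.

**Bystanders:** none had visibly moved; I judged this by eye from the picture and did not measure it.

**Forces:** I read the force only at the end of each move, and the highest reading was about 6.6 N, during that press. I took no reading during the slight extra press that followed.

**Checks that disagreed:**
- The first cutter fixes from the top and scene cameras differed by about 1 cm. I settled it with the wrist camera before lowering the fingers.
- The binder's corners differed by up to about 4 mm between my fit and the wrist view.
- Twice the network boxed something else as the cutter: the whole binder in the top view after the push (0.42), and part of the leaf in the last wrist view (0.26). I ignored both because they contradicted the pictures.

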